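Strip a camping grill and bundle its lid and grate

TASK

The little camping grill has to be packed: swing its lid up to vertical, lift it straight up off its hinge pins and lay it upside down in the middle of the flattened carton. Then lift the grate out of the firebox and lay it flat inside the upturned lid, so that the two can be wrapped together. Set both down without dropping them and leave the other things on the table where they are.

Things in the scene. Friction and masses are not known exactly. Their poses are not given: they have to be found in the camera images.
- grill: Dark steel one-person camping grill, fixed on the table, left or right, its front roughly towards the robot: a rectangular open firebox 140 (x) x 208 (y) on feet; rim flange 148 x 216, 90 above the table. Origin on the table under the firebox centre; x points from its front to its hinge side at the back, y along the hinges, z up. Two hinge brackets (28 wide, y = -70, +70) stick out 46 at the back.
- grill_mouth (a point): Centre of the firebox mouth at rim height, 90 above the table. The mouth is 124 (x) x 192 (y); a low upstand along its front and back keeps the shut lid from sliding. 27 below the rim two ledges carry the grate. Axes as grill.
- grill_pins (a point): Hinge axis: midpoint between the two steel hinge pins of the grill (8 in diameter, along y, at y = -70 and +70), 89 behind the grill's origin, 94 above the table. Stops behind the pins carry the open lid at about 99 degrees (just past upright), where it stays if let go. Axes as grill.
- lid: Loose pressed-steel lid, about 0.42 kg, shut on the firebox at the start: a shallow tray, open side down, 150 (x) x 220 (y), walls 3. Origin on its hinge axis; shut, x points level to the back, y along the hinges, z up. Panel x = -164 to -14, y = -110 to 110; outer face z = +31, skirt edge z = -4. Upright: own x points down, outer face to the back; upside down: own z points down.
- lid_hinge (a point): Lid's hinge axis (= origin of lid), midway between its two hinge hooks, which are 16 wide, at y = -70 and +70, x = -14 to +8, z = -9 to +9 in the lid's frame. Each has a slot 10 wide, open to the lid's +x, in which a pin lies with 1 play. The lid turns freely about the pins; upright, its slots open downwards and 12 of lift clears the pins.
- lid_bar (a point): Middle of the lid's handle: straight black round bar, 10 in diameter, along y on two standoffs (128 clear between them); at x = -206, y = 0, z = +8 in the lid's frame, 42 in front of its front face. The gap between bar and lid is 37: enter with the fingers part open (about 35). The bar can turn, and creep a few mm, between gripper pads. Lid upside down on the sheet: bar 23 above the sheet.
- lid_mid (a point): Centre of the lid's outer face: x = -89, y = 0, z = +31 in the lid's frame. When the lid lies upside down this point is on the sheet, and the inside of the lid is a tray 144 x 214 and 32 deep, its floor 3 above the sheet.
- grate: Loose steel wire grate, about 0.26 kg, lying level on the ledges in the firebox, at the start hidden under the lid: 116 (x) x 184 (y), 6 thick. Origin at the centre of its underside, 63 above the table at the start, at the grill's centre; z up, axes about as the grill's.
- grate_bail (a point): Middle of the grate's handle: a round wire bail 8 in diameter standing on the grate, its level grip 72 long along the grate's y, 42 above the grate's underside (about 15 above the rim while in the firebox).
- sheet: Flattened brown carton lying on the table, fixed, 320 (x) x 280 (y), 5 thick, on the other side of the table from the grill. Origin under its centre, on the table; z up.
- beads_a: Bystander, to be left alone: flat clear bead case, 85 x 125 x 22. Origin at the centre of its underside.
- beads_b: Bystander, to be left alone: another flat clear bead case, 85 x 125 x 22. Origin at the centre of its underside.
- tape: Bystander, to be left alone: roll of packing tape lying flat, 90 across, 48 high. Origin at the centre of its underside.
- brush: Bystander, to be left alone: hand brush lying flat, 210 long. Origin at the centre of its underside.
- radio: Bystander, to be left alone: portable radio, 34 x 150 x 85 high. Origin at the centre of its underside.
- parcel: Bystander, to be left alone: small closed carton, 100 x 130 x 75 high. Origin at the centre of its underside.
- mug: Bystander, to be left alone: white mug, 80 across, 85 high. Origin at the centre of its underside.

How it is judged:
By the outcome, as a careful person would: the job done as asked, in the order asked, and still so for the second after the job is handed in, with the robot touching nothing.
It also fails if it takes over 72 s, if anything falls off the work surface, if the arm or the gripper's body presses on something with over 40 N, if the wrist force passes 120 N, or if a joint passes its speed limit or range.

ROBOT

A 6-joint arm with a two-finger parallel gripper is mounted at the origin on the work surface. World frame = base frame: x ahead of the robot, y to its left, z up, the work surface at z = 0. Lengths are in m, angles in rad, forces in N, time in s.
With the tool pointing down it reaches from about 0.35 to 0.725 m from the base axis. Payload 4.3 kg.
Tool frame: the origin (TCP) lies between the finger pads; the fingertips stand 22 mm ahead of it and the grasp point (between the pads) lies 3 mm ahead of it; z points along the fingers, y is the line along which they close (so a half turn about z gives the same grasp; the last joint's range is limited). The gripper opens to 85 mm and grips with 20 to 120 N. Pads are 22 mm wide; open, the fingers measure 114 mm over their backs; the gripper's body (76 mm by 85 mm) begins 54 mm behind the grasp point. The pads swing forward as they close: fully open they stand 13 mm farther back than shut.
Start: joints at [-1.235, 0.377, 0.081, 1.274, 0, 1.46], TCP at [0.248, -0.519, 0.253] pointing down, gripper open.
Joint ranges: [-2.72, 2.72], [-0.84, 1.66], [-1.02, 1.22], [-1.77, 2.12], [-1.37, 1.28], [-3.14, 3.14]. Speed limits (rad/s): [2.57, 2.57, 3.14, 3.14, 3.14, 3.14].

INTERFACE

Orientations are given as a unit quaternion [x, y, z, w].
In Python, from plant import ctrl gives the robot as it stands.
- The arm moves only by the shell command python3 nudge.py 'ROWS' [FORCE]. ROWS is rows parted by semicolons, their numbers by spaces, 1 to 5 of them, each of 7 numbers: a rotation vector rx, ry, rz in rad, then dx, dy, dz in m, then the finger opening in m; each row shifts and turns the commanded pose from where the row before left it, along the tool's axes as they then stand; what a row does not reach is not made up. A row lasts 1/12 s, in which the tool goes at most 0.0417 m and 0.125 rad, less where a joint would pass 70% of its speed; a pose out of reach is approached as far as the arm can. The fingers move at their own pace and stop on an object; FORCE is the grip in N (left out, the last holds). Time passes only in rows, so rows that do not move let the fingers close. It prints the time, the measured TCP pose, the force, the opening and the grip force at its end.
- ctrl.get_state(): the state, without advancing time (a new reading comes with each control period).
- ctrl.grab_frame(name): name is "scene" or "side" or "wrist"; returns a dict with "color" (480x640x3 uint8, red, green, blue), "fovy" (degrees; the focal length in pixels is half the picture's height over the tangent of half this angle, whatever the lens; pixels are square), "cx", "cy" (the principal point, pixels), "k1" (the pictures are not rectified: a ray, as slopes to the right and down, at radius r is drawn at 1 + k1 r^2 times it, then the intrinsics apply), "cam_to_world" (4x4, takes a point from camera to world coordinates); the wrist camera has in their place "hand_eye" (4x4, takes a point from camera to tool coordinates, whose origin is the TCP and whose axes are the flange's). Camera axes: x right, y up, looking along -z (the intrinsics and any distortion apply to the point x, -y, -z); pixel columns grow to the right and rows downward; lengths in m; the calibration is good to about 2 mm. A picture is of the moment at which its call begins: read the wrist's pose just before it. There is no depth.
- ctrl.finish_job(): hands the job in; it is judged then, once.
The state is a dict: "clock": time; "joint_positions": joint angles; "joint_velocities": joint speeds; "tau": joint torques, N m; "ee_pos": TCP position; "orientation": TCP orientation; "contact_force": force on the tool from outside, world axes, zero at the start; "wrist_torque": the same for the moment, N m; "finger_gap": finger opening in m; "grasp_force": force on a finger pad.
Only numpy, scipy, OpenCV 4.12 (cv2) and the standard library are available. Lean on these libraries where they do the work, as an engineer would, in place of code of your own. Each camera call takes 0.05 s, during which the arm holds its last target. There are 200 camera calls.

## Working session

There is one attempt and no reset: what is moved stays moved. The work goes in short steps, Python scripts to look and compute and a shell command to move; the robot and the scene stay as the last step left them, time stands still between calls to the robot, and variables do not carry over. Pictures are saved under pics/ and viewed, at most 10 in all, crops included, and the job is handed in when it is done.

```bash
ls; mkdir -p pics
python3 - <<'E'
from plant import ctrl
import cv2
s=ctrl.get_state();print(s)
for n in("scene","side"):
    f=ctrl.grab_frame(n);print({k:v for k,v in f.items() if k!="color"})
    cv2.imwrite(f"pics/{n}0.png",f["color"][...,::-1])
E
```

```text
nudge.py
pics
plant.py
{'clock': 0.0, 'joint_positions': array([-1.23528865e+00,  3.78049500e-01,  7.96447697e-02,  1.27439347e+00,
       -3.81437454e-05,  1.46047596e+00]), 'joint_velocities': array([-1.99149170e-03,  1.13126702e-03, -5.06190775e-04,  8.20524872e-05,
        6.26496832e-04,  1.41069916e-04]), 'tau': array([-1.43441604e-03, -4.63605201e+01,  2.69874752e+01,  2.08279485e-02,
        2.36055826e-06,  1.33087259e-06]), 'ee_pos': array([ 0.24772859, -0.51823174,  0.25237588]), 'orientation': array([ 9.75256888e-01,  2.21072387e-01, -1.31412435e-04, -9.92457535e-04]), 'contact_force': array([-0.51774613,  0.09578506,  0.04980347]), 'wrist_torque': array([ 0.02314394, -0.03342455, -0.00697884]), 'grasp_force': 0.0, 'finger_gap': 0.0853704443451541}
{'fovy': 57.74636585355789, 'cx': 325.6437010751815, 'cy': 234.62874030880238, 'k1': -0.0694697923990191, 'cam_to_world': array([[ 0.84960544, -0.40633059,  0.33625295,  0.95099482],
       [ 0.5272873 ,  0.66862035, -0.52432331, -0.61318824],
       [-0.01177696,  0.62276985,  0.78231645,  0.99919784],
       [ 0.        ,  0.        ,  0.        ,  1.        ]])}
{'fovy': 47.26255398433642, 'cx': 313.9033396743763, 'cy': 236.36125536140975, 'k1': -0.14355786661203032, 'cam_to_world': array([[-0.98979539,  0.0963974 , -0.10494105,  0.39928973],
       [-0.14228898, -0.70829036,  0.69143229,  1.00814288],
       [-0.00767646,  0.69930845,  0.71477882,  1.14037923],
       [ 0.        ,  0.        ,  0.        ,  1.        ]])}
```
View pics/scene0.png

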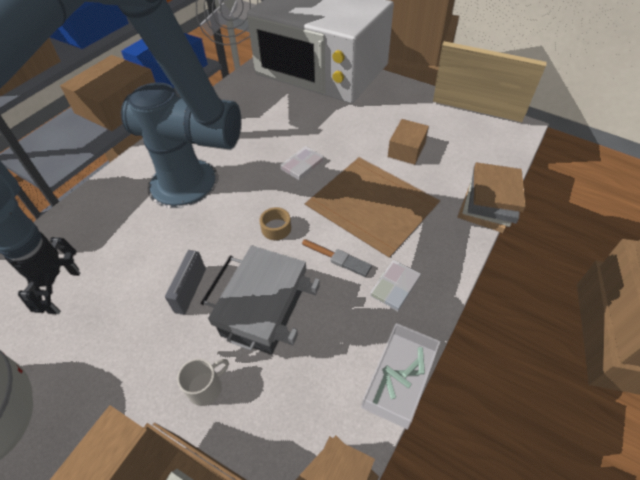

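View pics/side0.png

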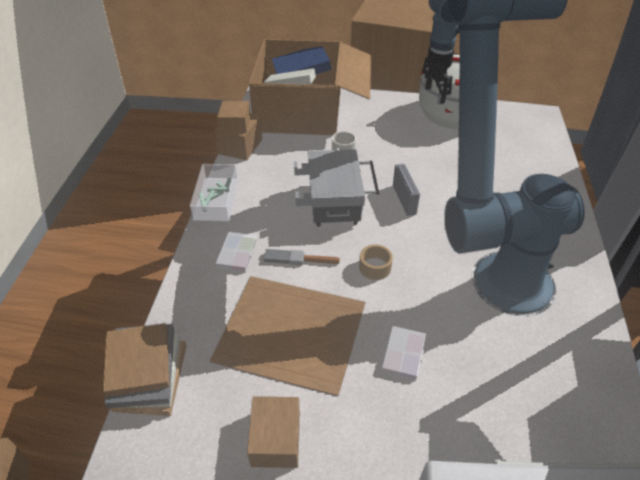

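The grill is at right-centre (scene ~260,300), with the radio standing in front of its handle bar (~185,280). The sheet is at ~(370,205) and the mug at ~(197,380). I'll enlarge the grill in both views.

Create h.py:
```python
import numpy as np,cv2
from scipy.spatial.transform import Rotation as R
from plant import ctrl
def K(f):
    F=240/np.tan(np.radians(f["fovy"])/2)
    return np.array([[F,0,f["cx"]],[0,F,f["cy"]],[0,0,1]]),np.array([f["k1"],0,0,0,0.])
def T(f,st=None):
    if "cam_to_world" in f: return f["cam_to_world"]
    M=np.eye(4);M[:3,:3]=R.from_quat(st["orientation"]).as_matrix();M[:3,3]=st["ee_pos"]
    return M@f["hand_eye"]
def proj(f,P,st=None):
    P=np.atleast_2d(P);M=np.linalg.inv(T(f,st));p=P@M[:3,:3].T+M[:3,3];p=p*[1,-1,-1]
    k,d=K(f);return cv2.projectPoints(p.reshape(-1,1,3),np.zeros(3),np.zeros(3),k,d)[0].reshape(-1,2)
def ray(f,uv,z,st=None):
    k,d=K(f);q=cv2.undistortPoints(np.float64(uv).reshape(-1,1,2),k,d).reshape(-1,2)
    M=T(f,st);D=np.c_[q[:,0],-q[:,1],-np.ones(len(q))]@M[:3,:3].T;o=M[:3,3]
    return o+D*((z-o[2])/D[:,2])[:,None]
def crop(im,x,y,w,h,s,name):
    cv2.imwrite("pics/"+name,cv2.resize(im[y:y+h,x:x+w,::-1],None,fx=s,fy=s,interpolation=cv2.INTER_CUBIC))
```

Run:
```python
import cv2,numpy as np
a=cv2.imread("pics/scene0.png");b=cv2.imread("pics/side0.png")
A=cv2.resize(a[225:375,150:350],None,fx=4,fy=4,interpolation=cv2.INTER_CUBIC)
cv2.imwrite("pics/c1.png",A)
B=cv2.resize(b[125:245,270:430],None,fx=5,fy=5,interpolation=cv2.INTER_CUBIC)
cv2.imwrite("pics/c2.png",B)
```

```text
(no output)
```

View pics/c1.png

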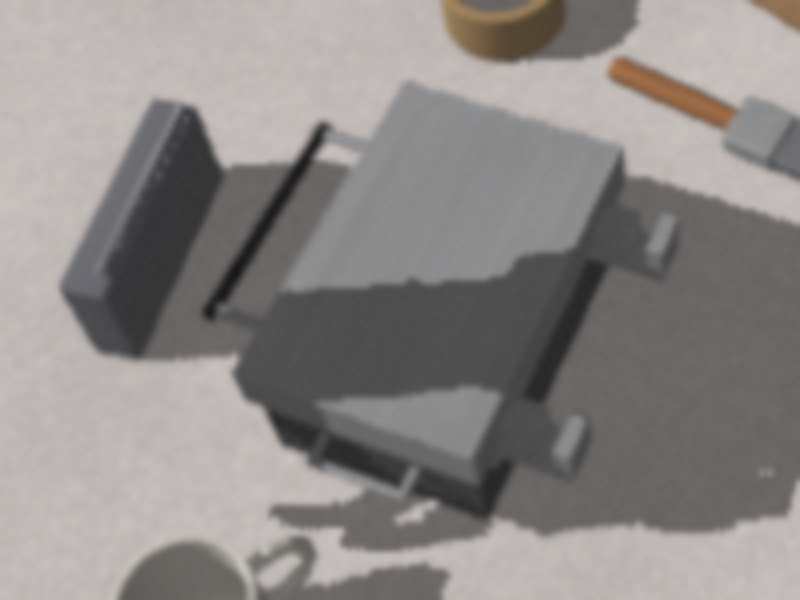

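View pics/c2.png

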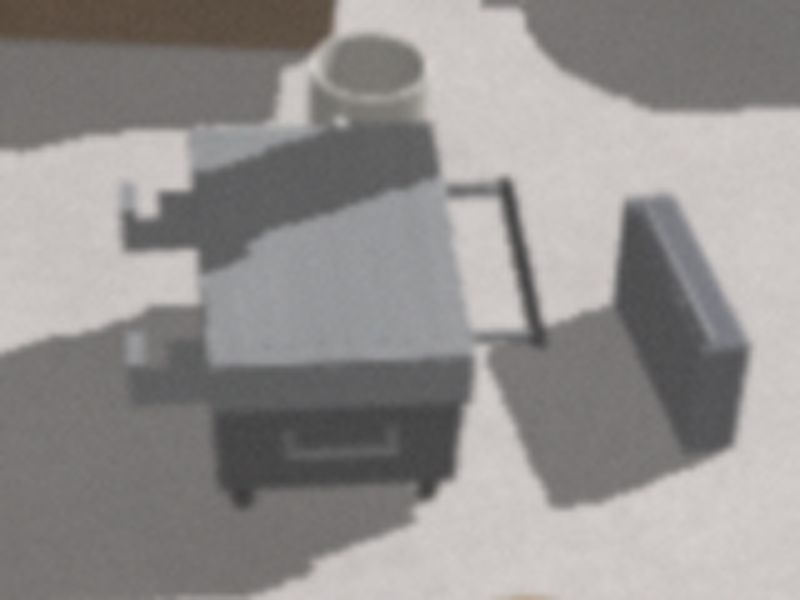

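```bash
cat > fit.py <<'E'
from h import *
from scipy.optimize import least_squares
F={n:ctrl.grab_frame(n) for n in("scene","side")}
c1=lambda L:(np.array(L,float)+.5)/4-.5+[150,225]
c2=lambda L:(np.array(L,float)+.5)/5-.5+[270,125]
def fit(P,obs,x0,name,free_z=False):
    P=np.array(P)
    def W(v):
        c,s=np.cos(v[2]),np.sin(v[2]);return np.c_[v[0]+c*P[:,0]-s*P[:,1],v[1]+s*P[:,0]+c*P[:,1],P[:,2]]
    r=lambda v:np.concatenate([(proj(F[n],W(v))-o).ravel() for n,o in obs.items()])
    s=least_squares(r,x0,loss="soft_l1");print(name,s.x.round(4),np.abs(s.fun).max().round(2),(s.fun.reshape(-1,2)).round(1).tolist());return s.x
# grill frame origin; lid pts in grill frame
P=[[-.075,.11,.125],[.075,.11,.125],[.075,-.11,.125],[-.075,-.11,.125],[-.117,.069,.102],[-.117,-.069,.102]]
fit(P,{"scene":c1([[410,82],[622,150],[480,462],[240,372],[322,128],[211,312]]),
 "side":c2([[472,352],[212,362],[192,127],[433,123],[541,342],[506,180]])},[.6,-.25,0],"grill")
s=[[.16,.14,.005],[.16,-.14,.005],[-.16,-.14,.005],[-.16,.14,.005]]
print(ray(F["scene"],[[361,158],[438,207],[391,254],[306,203]],.005).round(3).tolist(),ray(F["side"],[[250,280],[365,299],[340,392],[212,361]],.005).round(3).tolist())
print("radio top",ray(F["scene"],c1([[155,100],[192,108],[104,290],[66,285]]),.085).round(3).tolist(),ray(F["side"],c2([[628,200],[668,197],[748,345],[706,350]]),.085).round(3).tolist())
print("tape",ray(F["scene"],[[275,216]],.048).round(3),"mug",ray(F["scene"],[[197,371]],.085).round(3), "parcel",ray(F["scene"],[[411,133]],.075).round(3))
E
python3 fit.py
```

```text
grill [ 0.526  -0.2461  0.1983] 2.08 [[-1.1, -0.5], [0.7, -0.8], [-1.8, -0.7], [-2.1, 0.2], [0.3, 1.1], [0.6, -0.4], [0.6, 0.1], [-1.0, 0.4], [-0.7, -0.0], [-0.3, -1.1], [-1.0, -1.9], [-0.2, 1.1]]
[[0.451, 0.399, 0.005], [0.762, 0.325, 0.005], [0.718, 0.09, 0.005], [0.405, 0.128, 0.005]] [[0.713, 0.096, 0.005], [0.401, 0.118, 0.005], [0.436, 0.395, 0.005], [0.749, 0.357, 0.005]]
radio top [[0.275, -0.232, 0.085], [0.3, -0.224, 0.085], [0.348, -0.357, 0.085], [0.325, -0.367, 0.085]] [[0.349, -0.355, 0.085], [0.324, -0.362, 0.085], [0.274, -0.228, 0.085], [0.298, -0.22, 0.085]]
tape [[0.38  0.007 0.048]] mug [[ 0.519 -0.469  0.085]] parcel [[0.569 0.524 0.075]]
```

```bash
cat >> h.py <<'E'
def go(p=None,q=None):
    """tool-axis shift to world point p, and rotvec to orientation q (Rotation)"""
    s=ctrl.get_state();r=R.from_quat(s["orientation"])
    if p is not None: d=r.inv().apply(np.array(p)-s["ee_pos"]);print("shift",d.round(4),"n>=",np.linalg.norm(d)/.0417)
    if q is not None: v=(r.inv()*q).as_rotvec();print("rot",v.round(4),"n>=",np.linalg.norm(v)/.125)
    print("q",s["joint_positions"].round(2),"p",s["ee_pos"].round(4),"F",s["contact_force"].round(1),"gap",s["finger_gap"].round(4),"t",s["clock"])
E
python3 - <<'E'
from h import *
f=ctrl.grab_frame("wrist");print(f["hand_eye"].round(3),f["fovy"])
E
N="python3 nudge.py"
$N '0 0 0 .032 -.0194 -.006 .085;0 0 0 .032 -.0194 -.006 .085;0 0 0 .032 -.0194 -.006 .085;0 0 0 .032 -.0194 -.006 .085;0 0 0 .032 -.0194 -.006 .085'
$N '0 0 0 .032 -.0194 -.006 .085;0 0 0 .032 -.0194 -.006 .085;0 0 0 .032 -.0194 -.006 .085'
for i in 1 2 3 4 5 6 7; do :; done
$N '0 0 -.12 0 0 0 .085;0 0 -.12 0 0 0 .085;0 0 -.12 0 0 0 .085;0 0 -.12 0 0 0 .085;0 0 -.12 0 0 0 .085'
$N '0 0 -.12 0 0 0 .085;0 0 -.12 0 0 0 .085;0 0 -.12 0 0 0 .085;0 0 -.12 0 0 0 .085;0 0 -.12 0 0 0 .085'
python3 -c "
from h import *
go()"
```

```text
[[-0.     0.954  0.301  0.077]
 [ 1.     0.     0.     0.001]
 [-0.     0.301 -0.954 -0.121]
 [ 0.     0.     0.     1.   ]] 66.08173239383605
clock: 0.67
ee_pos: [0.351, -0.3608, 0.2835]
orientation: [0.975, 0.221, 0.0, -0.0]
contact_force: [0.5, 1.0, 0.6]
finger_gap: 0.0853
grasp_force: 0.0
clock: 0.92
ee_pos: [0.4126, -0.2667, 0.3017]
orientation: [0.975, 0.221, 0.0, 0.0]
contact_force: [0.9, -0.1, 0.8]
finger_gap: 0.0847
grasp_force: 0.0
clock: 1.33
ee_pos: [0.412, -0.2681, 0.3012]
orientation: [0.865, 0.502, -0.0, -0.0]
contact_force: [-0.2, -0.1, -0.3]
finger_gap: 0.0852
grasp_force: 0.0
clock: 1.75
ee_pos: [0.4119, -0.2683, 0.3012]
orientation: [0.678, 0.735, -0.0, -0.0]
contact_force: [0.7, 0.3, -0.6]
finger_gap: 0.0853
grasp_force: 0.0Traceback (most recent call last):
  File "<string>", line 3, in <module>
    go()
    ~~^^
  File "h.py", line 25, in go
    print("q",s["joint_positions"].round(2),"p",s["ee_pos"].round(4),"F",s["contact_force"].round(1),"gap",s["finger_gap"].round(4),"t",s["clock"])
                                                                                                           ^^^^^^^^^^^^^^^^^^^^^
AttributeError: 'float' object has no attribute 'round'
```

```bash
sed -i 's/s\["finger_gap"\].round(4)/round(float(s["finger_gap"]),4)/' h.py
python3 - <<'E'
from h import *
go()
s=ctrl.get_state();f=ctrl.grab_frame("wrist")
np.savez("w1.npz",ee=s["ee_pos"],o=s["orientation"],**{k:f[k] for k in("hand_eye","fovy","cx","cy","k1")})
crop(f["color"],0,0,640,480,1.25,"w1.png")
c,sn=np.cos(.198),np.sin(.198)
P=np.array([[-.075,.11,.125],[.075,.11,.125],[.075,-.11,.125],[-.075,-.11,.125],[-.117,.064,.102],[-.117,-.064,.102]])
W=np.c_[.526+c*P[:,0]-sn*P[:,1],-.246+sn*P[:,0]+c*P[:,1],P[:,2]]
print((proj(f,W,s)*1.25).round(0).tolist())
E
```

```text
q [-0.71  0.2  -0.04  1.33 -0.    0.78] p [ 0.4119 -0.2683  0.3012] F [ 0.7  0.3 -0.6] gap 0.0853 t 1.75
[[445.0, 90.0], [695.0, 62.0], [674.0, 391.0], [471.0, 414.0], [385.0, 176.0], [407.0, 350.0]]
```

View pics/w1.png

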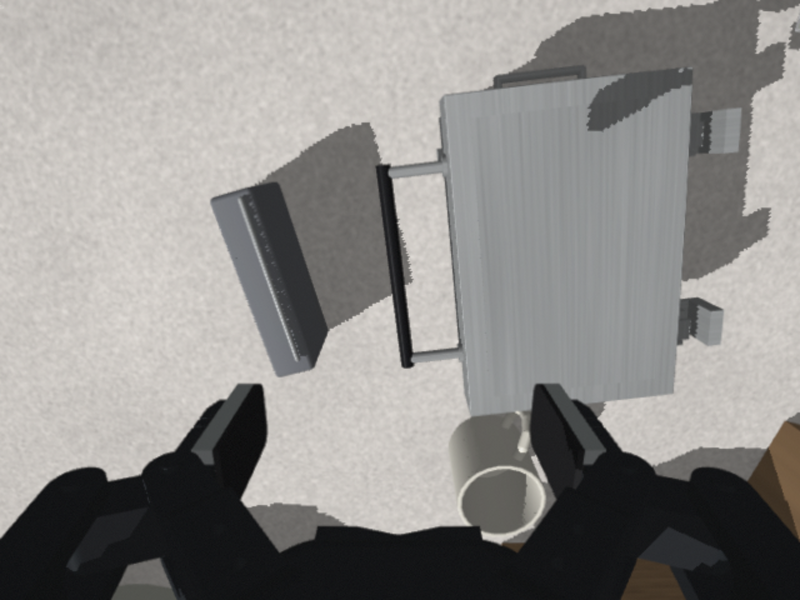

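The wrist view shows the lid corners at (443,96), (691,68), (674,392) and (470,415), and the bar from (383,166) to (407,366). I'll refit with all three cameras.

```bash
cat > fit2.py <<'E'
from h import *
from scipy.optimize import least_squares
d=np.load("w1.npz");W1={k:d[k] for k in("hand_eye","cx","cy","k1")};W1["fovy"]=float(d["fovy"]);W1["cx"]=float(d["cx"]);W1["cy"]=float(d["cy"]);W1["k1"]=float(d["k1"]);st={"ee_pos":d["ee"],"orientation":d["o"]}
F={n:ctrl.grab_frame(n) for n in("scene","side")}
c1=lambda L:(np.array(L,float)+.5)/4-.5+[150,225]
c2=lambda L:(np.array(L,float)+.5)/5-.5+[270,125]
P=np.array([[-.075,.11,.125],[.075,.11,.125],[.075,-.11,.125],[-.075,-.11,.125],[-.117,.069,.102],[-.117,-.069,.102]])
O=[("scene",c1([[410,82],[622,150],[480,462],[240,372],[322,128],[211,312]]),1.5),
 ("side",c2([[472,352],[212,362],[192,127],[433,123],[541,342],[506,180]]),1.5),
 ("w",np.array([[443,96],[691,68],[674,392],[470,415],[383,167],[407,365.]])/1.25,1)]
for use in ((0,1,2),(2,)):
    def r(v):
        c,s=np.cos(v[2]),np.sin(v[2]);Q=np.c_[v[0]+c*P[:,0]-s*P[:,1],v[1]+s*P[:,0]+c*P[:,1],P[:,2]]
        return np.concatenate([((proj(F[n],Q) if n!="w" else proj(W1,Q,st))-o).ravel()/w for n,o,w in [O[i] for i in use]])
    s=least_squares(r,[.526,-.246,.198]);print(s.x.round(4),s.fun[-12:].round(1))
E
python3 fit2.py
```

```text
[ 0.5254 -0.2482  0.2012] [-0.  -1.1  1.1 -1.7 -0.6  1.   0.3  1.1  0.2  4.2 -0.1 -4.7]
[ 0.5253 -0.2484  0.2012] [-0.2 -0.8  0.9 -1.5 -0.8  1.2  0.2  1.3  0.   4.4 -0.3 -4.5]
```

```bash
r='0 0 -.1165 0 0 0 .035'
N="python3 nudge.py"
for k in 1 2 3 4 5; do $N '0 0 -.1165 0 0 0 .035;0 0 -.1165 0 0 0 .035;0 0 -.1165 0 0 0 .035;0 0 -.1165 0 0 0 .035;0 0 -.1165 0 0 0 .035' >/dev/null; done
$N '0 0 -.1165 0 0 0 .035;0 0 -.1165 0 0 0 .035;0 0 -.1165 0 0 0 .035;0 0 0 0 0 0 .035'
python3 - <<'E'
from h import *
a=.2012+np.pi/2+np.pi
M=np.array([[np.cos(a),np.sin(a),0],[np.sin(a),-np.cos(a),0],[0,0,-1]]).T  # columns x,y,z
M=np.column_stack([[np.cos(a),np.sin(a),0],[np.sin(a),-np.cos(a),0],[0,0,-1]])
go([.4107,-.2718,.105],R.from_matrix(M))
E
```

```text
clock: 4.32
ee_pos: [0.412, -0.2684, 0.3013]
orientation: [0.772, -0.635, -0.0, 0.0]
contact_force: [-0.0, 0.1, -0.9]
finger_gap: 0.0351
grasp_force: 0.0
shift [0.0031 0.0019 0.1963] n>= 4.707337147348639
rot [ 0.0001 -0.     -0.0067] n>= 0.053308965581885984
q [-0.71  0.2  -0.04  1.33 -0.   -2.47] p [ 0.412  -0.2684  0.3013] F [-0.   0.1 -0.9] gap 0.0351 t 4.3167
```

```bash
N="python3 nudge.py"
$N '0 0 -.0067 .0031 .0019 .03 .035;0 0 0 0 0 .035 .035;0 0 0 0 0 .035 .035;0 0 0 0 0 .035 .035;0 0 0 0 0 .025 .035'
$N '0 0 0 0 0 .02 .035;0 0 0 0 0 .016 .035;0 0 0 0 0 0 .035'
python3 - <<'E'
from h import *
go([.4107,-.2718,.105])
f=ctrl.grab_frame("wrist");crop(f["color"],0,0,640,480,1.25,"w2.png")
E
```

```text
clock: 4.73
ee_pos: [0.4096, -0.2709, 0.1386]
orientation: [0.773, -0.634, -0.001, -0.0]
contact_force: [0.5, 0.4, 0.4]
finger_gap: 0.0354
grasp_force: 0.0
clock: 4.98
ee_pos: [0.4099, -0.2711, 0.1031]
orientation: [0.773, -0.634, -0.001, -0.0]
contact_force: [-0.6, -1.0, -0.2]
finger_gap: 0.0353
grasp_force: 0.0
shift [ 0.0009 -0.0007 -0.0019] n>= 0.05282562873930167
q [-0.71  0.32 -0.42  0.84  0.   -2.48] p [ 0.4099 -0.2711  0.1031] F [-0.6 -1.  -0.2] gap 0.0353 t 4.9833
```

View pics/w2.png

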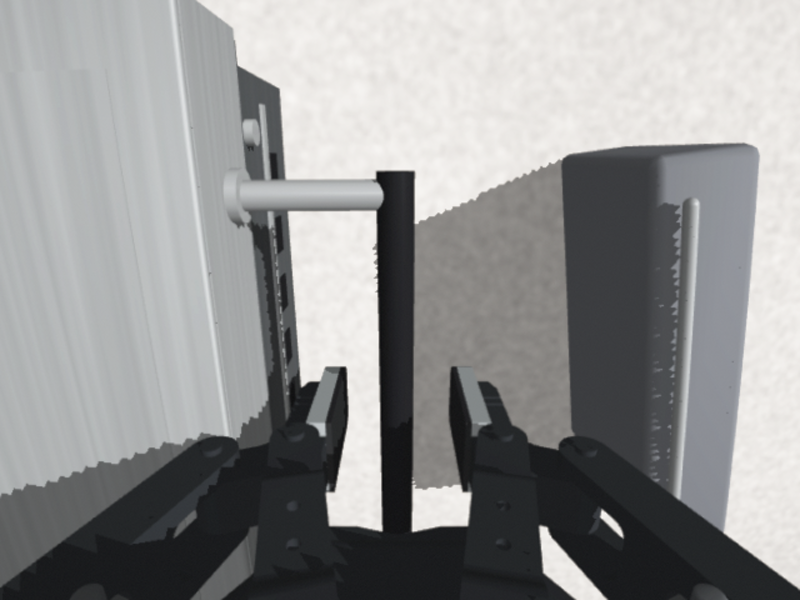

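```bash
python3 nudge.py '0 0 0 0 0 0 0;0 0 0 0 0 0 0;0 0 0 0 0 0 0;0 0 0 0 0 0 0' 35
python3 - <<'E'
from h import *
t=np.radians(np.arange(0,98,7.5));p=np.c_[-206*np.cos(t)+8*np.sin(t),206*np.sin(t)+8*np.cos(t)]
print((-np.diff(p,axis=0)).round(1).tolist())
E
```

```text
clock: 5.37
ee_pos: [0.411, -0.2722, 0.106]
orientation: [0.775, -0.633, 0.001, 0.0]
contact_force: [-1.1, -0.4, 0.6]
finger_gap: 0.0087
grasp_force: 34.2
[[-2.8, -26.8], [-6.3, -26.2], [-9.7, -25.2], [-12.9, -23.7], [-15.8, -21.8], [-18.6, -19.6], [-20.9, -17.0], [-23.0, -14.1], [-24.6, -11.0], [-25.9, -7.7], [-26.6, -4.2], [-27.0, -0.7], [-26.8, 2.8]]
```

```bash
N="python3 nudge.py"
$N '0 0 0 0 -.0028 -.0268 0;0 0 0 0 -.0063 -.0262 0;0 0 0 0 -.0097 -.0252 0'
$N '0 0 0 0 -.0129 -.0237 0;0 0 0 0 -.0158 -.0218 0;0 0 0 0 -.0186 -.0196 0'
$N '0 0 0 0 -.0209 -.0170 0;0 0 0 0 -.0230 -.0141 0;0 0 0 0 -.0246 -.0110 0'
$N '0 0 0 0 -.0259 -.0077 0;0 0 0 0 -.0266 -.0042 0;0 0 0 0 -.0270 -.0007 0'
$N '0 0 0 0 -.0134 .001 0;0 0 0 0 -.0134 .0018 0;0 0 0 0 0 0 0'
python3 - <<'E'
from h import *
go()
f=ctrl.grab_frame("side");crop(f["color"],250,60,240,180,3,"s3.png")
E
```

```text
clock: 5.62
ee_pos: [0.4279, -0.2674, 0.184]
orientation: [0.774, -0.633, -0.001, 0.0]
contact_force: [0.5, 0.6, -3.3]
finger_gap: 0.0084
grasp_force: 34.0
clock: 5.87
ee_pos: [0.474, -0.2581, 0.2501]
orientation: [0.774, -0.633, -0.001, 0.001]
contact_force: [-2.9, -1.0, -1.4]
finger_gap: 0.0085
grasp_force: 34.1
clock: 6.12
ee_pos: [0.5423, -0.2446, 0.2934]
orientation: [0.774, -0.633, 0.0, 0.001]
contact_force: [-1.9, -0.2, 3.8]
finger_gap: 0.0084
grasp_force: 35.6
clock: 6.37
ee_pos: [0.6217, -0.2287, 0.3056]
orientation: [0.775, -0.632, 0.002, -0.0]
contact_force: [0.6, -1.4, 2.6]
finger_gap: 0.0084
grasp_force: 35.6
clock: 6.62
ee_pos: [0.6507, -0.223, 0.3046]
orientation: [0.775, -0.632, 0.005, -0.002]
contact_force: [-0.7, 1.5, 12.0]
finger_gap: 0.0082
grasp_force: 37.5
q [-0.42  0.64  0.64  1.56  0.   -2.2 ] p [ 0.6507 -0.223   0.3046] F [-0.7  1.5 12. ] gap 0.0082 t 6.6167
```

View pics/s3.png

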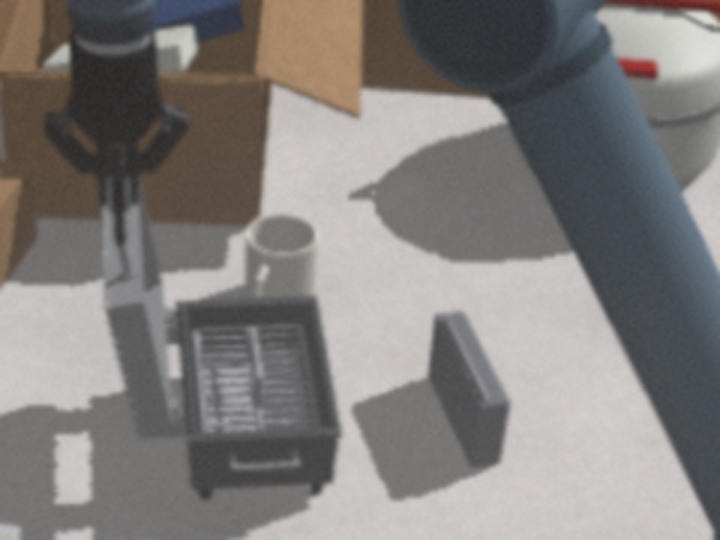

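The lid is upright (side crop, ~135,330) and the grate is visible in the firebox. Now I release, rise, back off and tilt the tool forward for the regrasp.

```bash
N="python3 nudge.py"
$N '0 0 0 0 0 0 .035;0 0 0 0 0 0 .035;0 0 0 0 0 -.015 .035;0 0 0 0 0 -.03 .035;0 0 0 0 0 -.035 .035'
$N '0 0 0 0 .035 0 .035;0 0 0 0 .035 0 .035;0 0 0 0 .035 0 .035;0 0 0 0 .025 0 .035'
for k in 1 2; do $N '.118 0 0 0 0 0 .035;.118 0 0 0 0 0 .035;.118 0 0 0 0 0 .035;.118 0 0 0 0 0 .035;.118 0 0 0 0 0 .035'|grep -E "pos|ori|force"; done
$N '.118 0 0 0 0 0 .035;.118 0 0 0 0 0 .035;0 0 0 0 0 0 .035'
cat >> h.py <<'E'
def lidq(th,yaw,):
    """tool aligned to lid: z=lid z at lid angle th(deg), x=-lid y"""
    c,s=np.cos(yaw),np.sin(yaw);t=np.radians(th)
    z=np.array([np.sin(t)*c,np.sin(t)*s,np.cos(t)]);x=np.array([s,-c,0.])
    return R.from_matrix(np.column_stack([x,np.cross(z,x),z])),z
def bar(th,g=(.5253,-.2484,.2012)):
    t=np.radians(th);u=.089-.206*np.cos(t)+.008*np.sin(t);return np.array([g[0]+u*np.cos(g[2]),g[1]+u*np.sin(g[2]),.094+.206*np.sin(t)+.008*np.cos(t)])
E
python3 - <<'E'
from h import *
q,z=lidq(99,.2012);print(bar(99),z)
go(bar(99)-z*.103,q)
E
```

```text
clock: 7.08
ee_pos: [0.6457, -0.2231, 0.3747]
orientation: [0.775, -0.632, -0.003, 0.001]
contact_force: [2.6, -0.6, 1.3]
finger_gap: 0.0355
grasp_force: 0.0
clock: 7.42
ee_pos: [0.5242, -0.25, 0.3761]
orientation: [0.775, -0.633, 0.0, 0.0]
contact_force: [-0.0, -0.3, 0.9]
finger_gap: 0.0349
grasp_force: 0.0
ee_pos: [0.525, -0.2489, 0.377]
orientation: [0.741, -0.604, 0.186, -0.227]
contact_force: [-0.3, -0.3, -0.5]
grasp_force: 0.0
ee_pos: [0.5247, -0.249, 0.3758]
orientation: [0.645, -0.528, 0.349, -0.428]
contact_force: [2.0, -1.6, -0.4]
grasp_force: 0.0
clock: 8.5
ee_pos: [0.5272, -0.2522, 0.3707]
orientation: [0.613, -0.506, 0.385, -0.469]
contact_force: [-0.2, -0.0, -1.2]
finger_gap: 0.035
grasp_force: 0.0
[ 0.65182219 -0.22259458  0.29621232] [ 0.96776417  0.19738484 -0.15643447]
shift [-0.0041  0.0494  0.0407] n>= 1.5383069431211238
rot [ 0.1104 -0.0078 -0.0055] n>= 0.8865189197677881
q [-1.04 -0.07 -0.86 -0.1   1.14 -2.21] p [ 0.5272 -0.2522  0.3707] F [-0.2 -0.  -1.2] gap 0.035 t 8.5
```

```bash
N="python3 nudge.py"
$N '0 0 0 -.0041 .025 .02 .035;0 0 0 0 .025 .02 .035;.1104 -.0078 -.0055 0 0 0 .035;0 0 0 0 0 0 .035'
python3 - <<'E'
from h import *
q,z=lidq(99,.2012)
go(bar(99)-z*.003,q)
f=ctrl.grab_frame("wrist");crop(f["color"],0,0,640,480,1.25,"w4.png")
E
```

```text
clock: 8.83
ee_pos: [0.5569, -0.2513, 0.3173]
orientation: [0.602, -0.491, 0.398, -0.489]
contact_force: [0.3, -0.9, -0.5]
finger_gap: 0.0351
grasp_force: 0.0
shift [-0.0089  0.0004  0.098 ] n>= 2.358701681441717
rot [ 0.0509  0.0027 -0.0002] n>= 0.4081501126743931
q [-0.99  0.11 -0.99 -0.59  1.14 -2.05] p [ 0.5569 -0.2513  0.3173] F [ 0.3 -0.9 -0.5] gap 0.0351 t 8.8333
```

View pics/w4.png

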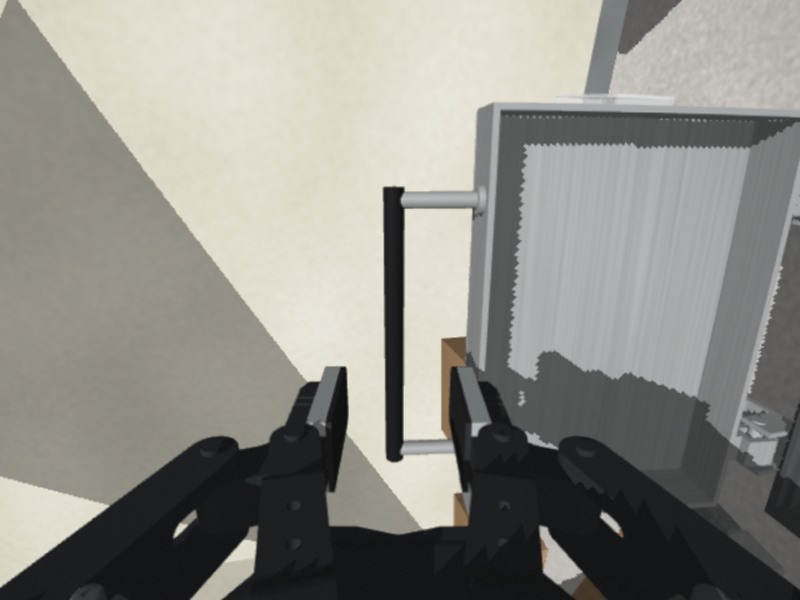

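Run:
```python
from h import *
s=ctrl.get_state();f=ctrl.grab_frame("wrist")
e=np.array([-.2,.98,0])
for th in (97,99,101):print(th,(proj(f,[bar(th)+.064*e,bar(th),bar(th)-.064*e],s)*1.25).round(0).tolist())
```

```text
97 [[400.0, 446.0], [400.0, 337.0], [399.0, 207.0]]
99 [[399.0, 438.0], [399.0, 331.0], [399.0, 205.0]]
101 [[400.0, 431.0], [399.0, 326.0], [399.0, 204.0]]
```

```bash
N="python3 nudge.py"
$N '0 0 0 -.0045 0 .03 .035;0 0 0 -.0044 0 .03 .035;.05 0 0 0 0 0 .035;0 0 0 0 0 0 .035'
python3 - <<'E'
from h import *
q,z=lidq(99,.2012)
go(bar(99)-z*.003,q)
E
```

```text
clock: 9.27
ee_pos: [0.6149, -0.2318, 0.3086]
orientation: [0.591, -0.479, 0.41, -0.503]
contact_force: [-0.2, -0.8, -0.3]
finger_gap: 0.0351
grasp_force: 0.0
shift [-0.0015  0.0063  0.0365] n>= 0.8882665261075846
rot [0.0014 0.0056 0.0034] n>= 0.05331817290895708
q [-0.86  0.25 -1.02 -0.95  1.04 -1.85] p [ 0.6149 -0.2318  0.3086] F [-0.2 -0.8 -0.3] gap 0.0351 t 9.2667
```

```bash
N="python3 nudge.py"
$N '0 0 0 -.001 .003 .02 .035;0 0 0 -.0005 .003 .0165 .035;0 0 0 0 0 0 .035'
python3 - <<'E'
from h import *
q,z=lidq(99,.2012)
go(bar(99)-z*.003,q)
f=ctrl.grab_frame("wrist");crop(f["color"],150,100,340,260,2,"w5.png")
E
```

```text
clock: 9.52
ee_pos: [0.6488, -0.2234, 0.2959]
orientation: [0.591, -0.481, 0.408, -0.503]
contact_force: [0.5, 0.4, -0.1]
finger_gap: 0.035
grasp_force: 0.0
shift [-0.0002 -0.0008  0.    ] n>= 0.020332567656963257
rot [ 0.0054  0.0052 -0.0007] n>= 0.06012196128721393
q [-0.79  0.32 -0.98 -1.01  0.97 -1.81] p [ 0.6488 -0.2234  0.2959] F [ 0.5  0.4 -0.1] gap 0.035 t 9.5167
```

View pics/w5.png

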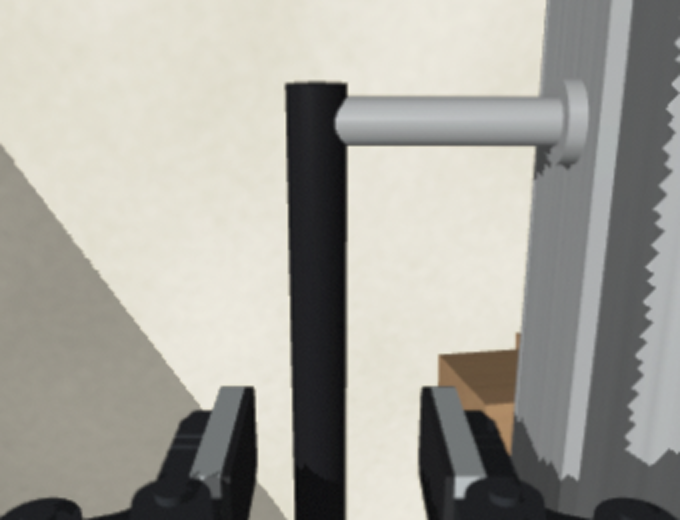

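```bash
N="python3 nudge.py"
$N '-.1 0 0 0 -.002 0 .035;-.1 0 0 0 0 0 .035;0 0 0 0 0 0 0;0 0 0 0 0 0 0;0 0 0 0 0 0 0' 30
python3 - <<'E'
from h import *
s=ctrl.get_state();r=R.from_quat(s["orientation"])
for a,b in((99,96),(96,93),(93,90)):print(r.inv().apply(bar(b)-bar(a)).round(4))
go()
E
```

```text
clock: 9.98
ee_pos: [0.6509, -0.2269, 0.2991]
orientation: [0.616, -0.501, 0.386, -0.47]
contact_force: [-0.8, -0.4, 6.2]
finger_gap: 0.0085
grasp_force: 29.2
[ 0.      0.001  -0.0107]
[-0.      0.0016 -0.0107]
[-0.      0.0021 -0.0106]
q [-0.78  0.22 -0.89 -0.66  0.93 -1.95] p [ 0.6509 -0.2269  0.2991] F [-0.8 -0.4  6.2] gap 0.0085 t 9.9833
```

```bash
N="python3 nudge.py"
$N '0 0 0 0 .001 -.0107 0;0 0 0 0 .0016 -.0107 0;0 0 0 0 .0021 -.0106 0;0 0 0 0 0 0 0'
$N '0 0 0 0 0 0 0;0 0 0 0 0 0 0;0 0 0 0 0 0 0' 115
python3 - <<'E'
from h import *
p=ctrl.get_state()["ee_pos"];go(p+[0,0,.03])
f=ctrl.grab_frame("side");crop(f["color"],250,60,240,180,3,"s6.png")
E
```

```text
clock: 10.32
ee_pos: [0.6174, -0.2331, 0.2995]
orientation: [0.616, -0.504, 0.383, -0.469]
contact_force: [0.5, -0.1, 1.7]
finger_gap: 0.0087
grasp_force: 29.4
clock: 10.57
ee_pos: [0.6191, -0.2325, 0.2995]
orientation: [0.616, -0.504, 0.383, -0.469]
contact_force: [1.2, -1.4, 0.6]
finger_gap: 0.0065
grasp_force: 112.3
shift [-0.     -0.0289 -0.008 ] n>= 0.7194244604316541
q [-0.83  0.17 -0.93 -0.6   0.98 -1.99] p [ 0.6191 -0.2325  0.2995] F [ 1.2 -1.4  0.6] gap 0.0065 t 10.5667
```

View pics/s6.png

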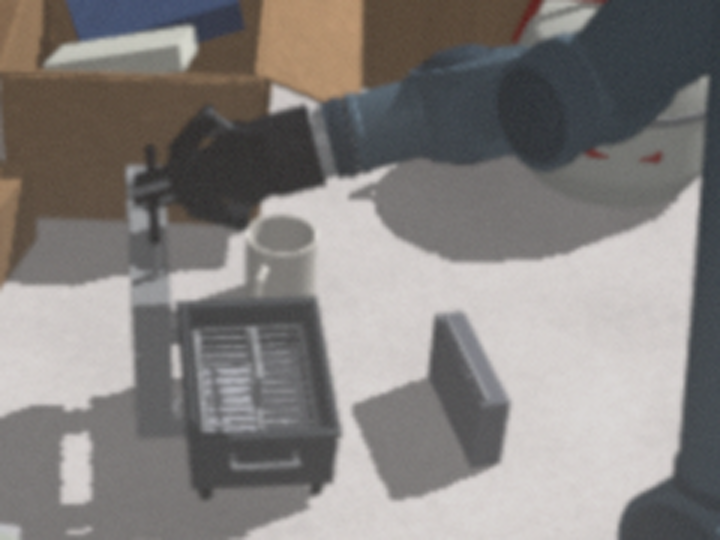

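```bash
N="python3 nudge.py"
$N '0 0 0 0 -.0096 -.0027 0;0 0 0 0 -.0096 -.0027 0;0 0 0 0 -.0096 -.0027 0;0 0 0 0 0 0 0'
$N '0 0 0 0 -.0289 -.008 0;0 0 0 0 -.0289 -.008 0;0 0 0 0 0 0 0'
python3 - <<'E'
from h import *
p=ctrl.get_state()["ee_pos"];go(p+[0,0,.03])
E
```

```text
clock: 10.95
ee_pos: [0.619, -0.2316, 0.3296]
orientation: [0.617, -0.503, 0.382, -0.47]
contact_force: [-0.6, -0.0, -2.8]
finger_gap: 0.0065
grasp_force: 112.7
clock: 11.2
ee_pos: [0.6202, -0.2329, 0.3952]
orientation: [0.617, -0.5, 0.385, -0.469]
contact_force: [1.0, -1.0, -1.6]
finger_gap: 0.0065
grasp_force: 113.0
shift [ 0.0002 -0.029  -0.0079] n>= 0.7194244604316554
q [-0.83  0.01 -0.78 -0.3   0.98 -1.99] p [ 0.6202 -0.2329  0.3952] F [ 1.  -1.  -1.6] gap 0.0065 t 11.2
```

```bash
N="python3 nudge.py"
for k in 1 2; do $N '-.12 0 0 0 0 0 0;-.12 0 0 0 0 0 0;-.12 0 0 0 0 0 0;-.12 0 0 0 0 0 0;-.12 0 0 0 0 0 0'; done
python3 - <<'E'
from h import *
q,z=lidq(180,.2012);go(None,q)
f=ctrl.grab_frame("side");crop(f["color"],200,0,320,240,2,"s7.png")
E
```

```text
clock: 11.62
ee_pos: [0.6219, -0.2357, 0.3843]
orientation: [0.704, -0.581, 0.258, -0.317]
contact_force: [1.9, -1.3, -3.8]
finger_gap: 0.0064
grasp_force: 112.8
clock: 12.03
ee_pos: [0.6238, -0.2363, 0.387]
orientation: [0.767, -0.63, 0.077, -0.095]
contact_force: [1.6, -0.0, -3.2]
finger_gap: 0.0064
grasp_force: 112.7
rot [-0.2454  0.0012 -0.0062] n>= 1.9641877552231883
q [-0.53  0.41  0.45  1.42  0.16 -2.28] p [ 0.6238 -0.2363  0.387 ] F [ 1.6 -0.  -3.2] gap 0.0064 t 12.0333
```

View pics/s7.png

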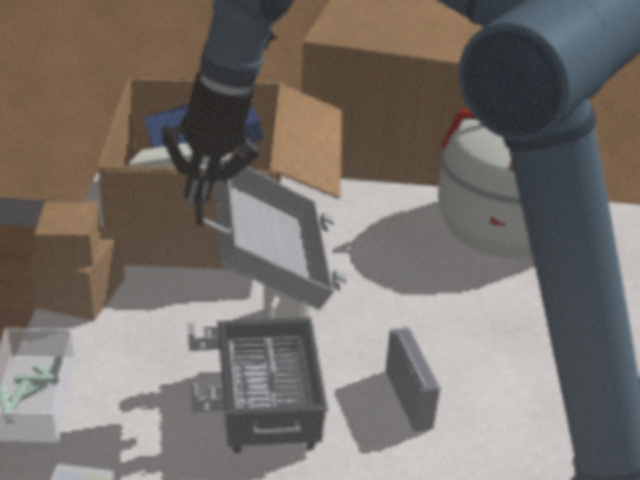

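The wrist and lid are as expected: the lid is tilted upside down, inside facing the camera. That was picture 11, one over the allowance of 10, so from here I'll work from numbers only. Next I locate the sheet numerically.

Run:
```python
from h import *
for n,seed in(("scene",(370,205)),("side",(290,335))):
    f=ctrl.grab_frame(n);im=cv2.imread(f"pics/{n}0.png")
    hsv=cv2.cvtColor(cv2.GaussianBlur(im,(3,3),0),cv2.COLOR_BGR2HSV);print(hsv[seed[1],seed[0]])
    m=((hsv[...,1]>70)&(hsv[...,0]<25)).astype(np.uint8)
    m=cv2.morphologyEx(m,cv2.MORPH_OPEN,np.ones((3,3),np.uint8))
    k,l=cv2.connectedComponents(m);c=cv2.findContours((l==l[seed[1],seed[0]]).astype(np.uint8),cv2.RETR_EXTERNAL,cv2.CHAIN_APPROX_NONE)[0][0].reshape(-1,2)
    w=ray(f,c.astype(float),.005)[:,:2]
    r=cv2.minAreaRect((w*1000).astype(np.float32));print(n,len(c),cv2.contourArea((w*1000).astype(np.float32)),r)
```

```text
[ 15 108 144]
scene 272 86016.71261254768 ((579.2379760742188, 238.39801025390625), (278.0124816894531, 318.2052917480469), 81.77400970458984)
[13 77 96]
side 522 75379.94403823966 ((578.6039428710938, 243.27163696289062), (276.0177001953125, 314.6327209472656), 82.0308609008789)
```

```bash
N="python3 nudge.py"
$N '-.1225 0 0 0 0 0 0;-.1225 0 0 0 0 0 0;0 0 .12 0 0 0 0;0 0 .12 0 0 0 0;0 0 .12 0 0 0 0'>/dev/null
for k in 1 2; do $N '0 0 .12 0 0 0 0;0 0 .12 0 0 0 0;0 0 .12 0 0 0 0;0 0 .12 0 0 0 0;0 0 .12 0 0 0 0'>/dev/null; done
$N '0 0 .12 0 0 0 0;0 0 .12 0 0 0 0;0 0 .11 0 0 0 0;0 0 0 0 0 0 0'
python3 - <<'E'
from h import *
q,z=lidq(180,-1.713);go([.5624,.1242,.33],q);s=ctrl.get_state();print(s["wrist_torque"].round(2))
E
```

```text
clock: 13.77
ee_pos: [0.6244, -0.2378, 0.3883]
orientation: [0.074, 0.997, 0.009, 0.027]
contact_force: [-0.3, -1.5, -3.4]
finger_gap: 0.0063
grasp_force: 113.1
shift [0.1182 0.3476 0.0596] n>= 8.918930066295008
rot [ 0.021   0.0522 -0.0068] n>= 0.4529512926813347
q [-0.47  0.61  0.8   1.72  0.04 -0.32] p [ 0.6244 -0.2378  0.3883] F [-0.3 -1.5 -3.4] gap 0.0063 t 13.7667
[-0.34  0.24  0.07]
```

```bash
N="python3 nudge.py"
for k in 1 2; do $N '0 0 0 .0118 .0348 .006 0;0 0 0 .0118 .0348 .006 0;0 0 0 .0118 .0348 .006 0;0 0 0 .0118 .0348 .006 0;0 0 0 .0118 .0348 .006 0'; done
$N '0 0 0 0 0 0 0'>/dev/null
python3 - <<'E'
from h import *
q,z=lidq(180,-1.713);go([.5624,.1242,.25],q);s=ctrl.get_state();print(s["wrist_torque"].round(2))
for n in("wrist","scene","side"):
    f=ctrl.grab_frame(n);cv2.imwrite(f"pics/{n}_a.png",f["color"][...,::-1])
E
```

```text
clock: 14.18
ee_pos: [0.5918, -0.0548, 0.3584]
orientation: [0.072, 0.997, 0.009, 0.026]
contact_force: [1.2, 0.7, -1.9]
finger_gap: 0.0068
grasp_force: 113.3
clock: 14.6
ee_pos: [0.5601, 0.1263, 0.3292]
orientation: [0.072, 0.997, 0.009, 0.026]
contact_force: [0.9, 0.2, -2.9]
finger_gap: 0.0063
grasp_force: 113.2
shift [-0.0013 -0.0082  0.0782] n>= 1.8853549853548157
rot [0.0258 0.0467 0.0064] n>= 0.430041672776067
q [0.11 0.32 0.19 1.39 0.01 0.25] p [0.5583 0.131  0.3282] F [-0.8 -0.5 -2.9] gap 0.0067 t 14.6833
[-0.46  0.24  0.04]
```

```bash
N="python3 nudge.py"
$N '.0258 .0467 .0064 0 0 0 0;-.105 0 0 0 0 0 0;-.105 0 0 0 0 0 0;0 0 0 0 0 0 0'
python3 - <<'E'
from h import *
q,z=lidq(192,-1.713);print(z);go(np.array([.5631,.1292,.10])-.003*z,q);s=ctrl.get_state();print(s["wrist_torque"].round(2))
E
```

```text
clock: 15.17
ee_pos: [0.5622, 0.121, 0.3296]
orientation: [0.078, 0.992, 0.102, 0.01]
contact_force: [0.3, -1.7, -3.7]
finger_gap: 0.0065
grasp_force: 113.7
[ 0.02946626  0.20581305 -0.9781476 ]
shift [ 0.0013 -0.039   0.2234] n>= 5.437642121903525
rot [-0.0032  0.007  -0.0143] n>= 0.12973723220706848
q [-0.    0.32  0.18  1.39  0.2   0.16] p [0.5622 0.121  0.3296] F [ 0.3 -1.7 -3.7] gap 0.0065 t 15.1667
[-0.74  0.09 -0.09]
```

```bash
N="python3 nudge.py"
$N '-.003 .007 -.0143 .0002 -.0056 .0319 0;0 0 0 .0002 -.0056 .0319 0;0 0 0 .0002 -.0056 .0319 0;0 0 0 .0002 -.0056 .0319 0'
$N '0 0 0 .0002 -.0056 .0319 0;0 0 0 .0002 -.0056 .0319 0;0 0 0 .0002 -.0056 .0319 0;0 0 0 0 0 0 0'
python3 - <<'E'
from h import *
q,z=lidq(192,-1.713);go(np.array([.5631,.1292,.06])-.003*z,q);s=ctrl.get_state();print(s["wrist_torque"].round(2))
f=ctrl.grab_frame("scene")
c=np.array([.579,.240]);d=np.array([-.1417,-.99]);y=np.array([.99,-.1417])
a=np.load if 0 else 0
# predicted lid in both attitudes for edge comparison
im=f["color"];g=cv2.cvtColor(im,cv2.COLOR_RGB2GRAY)
b=np.array([.5631,.1292,.10])
def corners(th):
    t=np.radians(th);X=np.r_[d*np.cos(t),-np.sin(t)];Z=np.r_[d*np.sin(t),np.cos(t)];Y=np.cross(Z,X)
    o=b+.206*X-.008*Z
    return [o+x*X+v*Y-.004*Z for x,v in((-.164,.11),(-.014,.11),(-.014,-.11),(-.164,-.11))]
base=cv2.cvtColor(cv2.imread("pics/scene0.png"),cv2.COLOR_BGR2GRAY)
hs=cv2.cvtColor(im,cv2.COLOR_RGB2HSV)
m=(hs[...,1]<60).astype(np.uint8)
for th in(160,166,172,178,184):
    P=proj(f,corners(th)).astype(np.float32);M=np.zeros_like(m);cv2.fillConvexPoly(M,P.astype(int),1)
    M2=cv2.dilate(M,np.ones((5,5)))-M
    print(th,P.round(0).tolist(),"in",m[M>0].mean().round(3),"ring",m[M2>0].mean().round(3))
E
```

```text
clock: 15.5
ee_pos: [0.5618, 0.128, 0.1999]
orientation: [0.069, 0.992, 0.102, 0.008]
contact_force: [0.2, 0.5, -3.8]
finger_gap: 0.0061
grasp_force: 113.7
clock: 15.83
ee_pos: [0.556, 0.1314, 0.0972]
orientation: [0.069, 0.992, 0.101, 0.001]
contact_force: [-1.5, -0.3, -4.4]
finger_gap: 0.0063
grasp_force: 113.7
shift [-0.0077 -0.0087  0.0331] n>= 0.8412830576630695
rot [-0.0066 -0.0124  0.0019] n>= 0.11358931630532614
q [ 0.02  0.44 -0.27  0.85  0.2   0.16] p [0.556  0.1314 0.0972] F [-1.5 -0.3 -4.4] gap 0.0063 t 15.8333
[-0.8   0.46  0.17]
160 [[392.0, 212.0], [417.0, 196.0], [359.0, 164.0], [331.0, 176.0]] in 0.992 ring 0.894
166 [[393.0, 210.0], [419.0, 190.0], [360.0, 159.0], [331.0, 175.0]] in 0.98 ring 0.922
172 [[393.0, 209.0], [420.0, 185.0], [361.0, 154.0], [331.0, 174.0]] in 0.971 ring 0.932
178 [[393.0, 209.0], [422.0, 180.0], [361.0, 149.0], [331.0, 173.0]] in 0.963 ring 0.943
184 [[393.0, 208.0], [422.0, 176.0], [361.0, 144.0], [331.0, 172.0]] in 0.958 ring 0.921
```

```bash
N="python3 nudge.py"
$N '0 -.012 0 -.0077 -.0044 .008 0;0 0 0 0 -.001 .005 0;0 0 0 0 -.001 .005 0'|grep -E "pos|contact"
for k in 1 2 3 4; do $N '0 0 0 0 -.0009 .004 0;0 0 0 0 0 0 0'|grep -E "pos|contact"; done
python3 - <<'E'
from h import *
q,z=lidq(192,-1.713);go(np.array([.5631,.1292,.06])-.003*z,q);s=ctrl.get_state();print(s["wrist_torque"].round(2))
E
```

```text
ee_pos: [0.5706, 0.1291, 0.087]
contact_force: [-0.0, 0.3, -3.6]
ee_pos: [0.5685, 0.1293, 0.0808]
contact_force: [0.7, 0.4, -3.7]
ee_pos: [0.5685, 0.1294, 0.0764]
contact_force: [0.8, 0.3, -3.5]
ee_pos: [0.5684, 0.1293, 0.0719]
contact_force: [0.5, 0.2, -4.1]
ee_pos: [0.5683, 0.1292, 0.0676]
contact_force: [-0.4, 0.3, -3.4]
shift [ 0.0052 -0.0023  0.0043] n>= 0.1709725576472401
rot [-0.0015  0.0088  0.0049] n>= 0.08136703438124104
q [ 0.01  0.47 -0.3   0.76  0.2   0.16] p [0.5683 0.1292 0.0676] F [-0.4  0.3 -3.4] gap 0.0066 t 16.8
[-0.69  0.16 -0.01]
```

```bash
N="python3 nudge.py"
$N '0 .008 0 .005 -.0009 .004 0;0 0 0 0 0 0 0'|grep -E "pos|contact"
for k in 1 2 3 4; do $N '0 0 0 0 -.0006 .003 0;0 0 0 0 0 0 0'|grep -E "pos|contact"; done
python3 - <<'E'
from h import *
q,z=lidq(192,-1.713);go(np.array([.5631,.1292,.06])-.003*z,q);s=ctrl.get_state();print(s["wrist_torque"].round(2))
E
```

```text
ee_pos: [0.5624, 0.13, 0.0632]
contact_force: [-0.7, 0.1, -2.6]
ee_pos: [0.5635, 0.1299, 0.0606]
contact_force: [0.5, 0.4, -3.4]
ee_pos: [0.5637, 0.1299, 0.0576]
contact_force: [0.1, -0.1, -3.4]
ee_pos: [0.5636, 0.13, 0.0545]
contact_force: [-0.8, 0.1, -3.7]
ee_pos: [0.5638, 0.1301, 0.0516]
contact_force: [-0.1, -0.1, -2.1]
shift [ 0.0006  0.0008 -0.0114] n>= 0.2753415920272827
rot [-0.001   0.0015  0.0049] n>= 0.04196453566353578
q [ 0.01  0.49 -0.32  0.73  0.21  0.15] p [0.5638 0.1301 0.0516] F [-0.1 -0.1 -2.1] gap 0.0067 t 17.6333
[-0.56  0.03 -0.04]
```

```bash
N="python3 nudge.py"
$N '0 0 0 0 0 0 0;0 0 0 0 0 0 0;.1 0 0 0 0 0 0;.1 0 0 0 0 0 0;0 0 0 0 0 0 0' 25|grep -E "pos|contact|gra"
$N '0 0 0 0 -.001 .005 0;0 0 0 0 -.001 .005 0;0 0 0 0 0 0 0'|grep -E "pos|contact|gra"
python3 - <<'E'
from h import *
q,z=lidq(180,-1.713);go(np.array([.5624,.1242,.0315]),q);s=ctrl.get_state();print(s["wrist_torque"].round(2))
E
```

```text
ee_pos: [0.5652, 0.1326, 0.0533]
contact_force: [-0.0, -0.6, -0.1]
grasp_force: 114.2
ee_pos: [0.5636, 0.1284, 0.0412]
contact_force: [1.3, 1.9, 2.0]
grasp_force: 114.3
shift [ 0.0007 -0.0044  0.0096] n>= 0.2543116527918551
rot [0.0119 0.0022 0.0037] n>= 0.10150543685691948
q [ 0.11  0.53 -0.26  0.77  0.01  0.25] p [0.5636 0.1284 0.0412] F [1.3 1.9 2. ] gap 0.0064 t 18.3
[ 1.11 -0.23 -0.07]
```

```bash
N="python3 nudge.py"
$N '0 0 0 0 0 0 .008;0 0 0 0 0 0 .008' 25|grep -E "pos|contact|gra|gap"
$N '.012 0 0 0 -.002 .003 .008;0 0 0 0 -.002 .003 .008;0 0 0 0 0 0 .008' |grep -E "pos|contact|gra|gap"
python3 - <<'E'
from h import *
q,z=lidq(180,-1.713);go(np.array([.5624,.1242,.0315]),q);s=ctrl.get_state();print(s["wrist_torque"].round(2))
E
```

```text
ee_pos: [0.5626, 0.1267, 0.041]
contact_force: [0.3, -0.1, -2.8]
finger_gap: 0.0083
grasp_force: 48.3
ee_pos: [0.5623, 0.1235, 0.0349]
contact_force: [0.1, -1.5, -2.1]
finger_gap: 0.0083
grasp_force: 48.3
shift [0.     0.0008 0.0034] n>= 0.08452423364584591
rot [-0.0048  0.0012  0.004 ] n>= 0.051138274865011296
q [ 0.11  0.54 -0.27  0.77 -0.    0.25] p [0.5623 0.1235 0.0349] F [ 0.1 -1.5 -2.1] gap 0.0083 t 18.7167
[-0.19 -0.04 -0.06]
```

```bash
N="python3 nudge.py"
for k in 1 2 3; do $N '0 0 0 0 0 .002 .008;0 0 0 0 0 0 .008' |grep -E "pos|contact|gap"; done
```

```text
ee_pos: [0.5627, 0.1238, 0.0334]
contact_force: [0.9, -0.6, -2.0]
finger_gap: 0.0082
ee_pos: [0.563, 0.1241, 0.0317]
contact_force: [0.2, -1.0, -1.9]
finger_gap: 0.008
ee_pos: [0.5633, 0.1239, 0.0305]
contact_force: [-2.3, -1.5, 5.7]
finger_gap: 0.0082
```

```bash
N="python3 nudge.py"
$N '0 0 0 0 0 0 .014;0 0 0 0 0 0 .022;0 0 0 0 0 0 .035;0 0 0 0 0 -.005 .035;0 0 0 0 0 -.015 .035' |grep -E "pos|contact|gap"
$N '0 0 0 0 0 -.03 .035;0 0 0 0 0 -.04 .035;0 0 0 0 0 -.04 .06;0 0 0 0 0 -.04 .085;0 0 0 0 0 -.04 .085' |grep -E "pos|contact|gap"
python3 - <<'E'
from h import *
s=ctrl.get_state()
q,z=lidq(180,-1.713);go(None,q)
for n in("wrist","scene","side"):
    f=ctrl.grab_frame(n);cv2.imwrite(f"pics/{n}_b.png",f["color"][...,::-1])
    if n=="wrist": np.savez("wb.npz",ee=s["ee_pos"],o=s["orientation"])
E
```

```text
ee_pos: [0.5612, 0.1241, 0.0483]
contact_force: [-0.5, 0.1, 0.1]
finger_gap: 0.0348
ee_pos: [0.5622, 0.1251, 0.2423]
contact_force: [1.3, -0.5, -0.6]
finger_gap: 0.0701
rot [-0.0034  0.0031  0.0047] n>= 0.05229296737505617
q [ 0.11  0.38  0.06  1.25 -0.    0.25] p [0.5622 0.1251 0.2423] F [ 1.3 -0.5 -0.6] gap 0.0701 t 20.05
```

```bash
N="python3 nudge.py"
for k in 1 2; do $N '0 0 0 -.0017 -.0375 0 .045;0 0 0 -.0017 -.0375 0 .045;0 0 0 -.0016 -.0375 0 .045;0 0 0 -.0016 -.0375 0 .045;0 0 0 -.0016 -.0375 0 .045'>/dev/null; done
for k in 1 2; do $N '0 0 .1228 0 0 0 .045;0 0 .1228 0 0 0 .045;0 0 .1228 0 0 0 .045;0 0 .1228 0 0 0 .045;0 0 .1228 0 0 0 .045'>/dev/null; done
cat > lid.py <<'E'
from h import *
from scipy.optimize import minimize
F={};M={}
for n in("scene","side"):
    f=ctrl.grab_frame(n);F[n]=f;cv2.imwrite(f"pics/{n}_c.png",f["color"][...,::-1])
    hs=cv2.cvtColor(cv2.GaussianBlur(f["color"],(3,3),0),cv2.COLOR_RGB2HSV)
    sh=np.array([[x*.9899+y*.1414+.579,-x*.1414+y*.9899+.240,.005] for x,y in((.155,.135),(.155,-.135),(-.155,-.135),(-.155,.135))])
    roi=np.zeros(hs.shape[:2],np.uint8);cv2.fillConvexPoly(roi,proj(f,sh).astype(int),1)
    F[n]["roi"]=roi;M[n]=((hs[...,1]<55)&(roi>0)).astype(np.uint8);print(n,M[n].sum(),roi.sum())
B=[(x,y,z) for x in(-.075,.075) for y in(-.11,.11) for z in(.005,.04)]
def mk(v,n):
    c,s=np.cos(v[2]),np.sin(v[2]);P=np.array([[v[0]+c*x-s*y,v[1]+s*x+c*y,z] for x,y,z in B])
    h=cv2.convexHull(proj(F[n],P).astype(np.float32));m=np.zeros((480,640),np.uint8)
    cv2.fillConvexPoly(m,(h*16).round().astype(int),1,shift=4);return m*F[n]["roi"]
def cost(v): 
    return sum(1-(mk(v,n)&M[n]).sum()/(mk(v,n)|M[n]).sum() for n in F)
best=min((minimize(cost,[.579+a,.240+b,1.429+w],method="Nelder-Mead",options=dict(initial_simplex=np.array([.579+a,.240+b,1.429+w])+np.vstack([np.zeros(3),np.diag([.01,.01,.06])]))) for a in(-.01,.01) for b in(-.01,.01) for w in(-.08,.08)),key=lambda r:r.fun)
print(best.x.round(4),best.fun, "ideal",cost([.579,.24,1.429]))
for n in F: print(n,1-(mk(best.x,n)&M[n]).sum()/(mk(best.x,n)|M[n]).sum())
E
python3 - <<'E'
from h import *
a=.2012+np.pi/2
go([.5253,-.2484,.108],R.from_matrix(np.column_stack([[np.cos(a),np.sin(a),0],[np.sin(a),-np.cos(a),0],[0,0,-1]])))
E
python3 lid.py
```

```text
shift [ 0.0004 -0.0014  0.1317] n>= 3.159495083544789
rot [-0.0007  0.0024 -0.002 ] n>= 0.025744009288153024
q [-0.55  0.4   0.07  1.25 -0.    0.82] p [ 0.5268 -0.2482  0.2397] F [ 0.2 -0.4 -0.3] gap 0.0453 t 21.8667
scene 3445 6581
side 5949 11383
[0.586  0.2415 1.4317] 0.15389790534287962 ideal 0.2637564176734961
scene 0.06765629460462463
side 0.08624161073825498
```

```bash
N="python3 nudge.py"
$N '0 0 0 .0004 -.0014 .03 .035;0 0 0 0 0 .03 .035;0 0 0 0 0 .03 .035;0 0 0 0 0 .025 .035;0 0 0 0 0 .0167 .035'|grep -E "pos|contact|gap"
$N '0 0 0 0 0 0 0;0 0 0 0 0 0 0;0 0 0 0 0 0 0;0 0 0 0 0 0 0' 60|grep -E "pos|contact|gap|gra"
$N '0 0 0 0 0 -.01 0;0 0 0 0 0 -.015 0;0 0 0 0 0 -.02 0;0 0 0 0 0 -.02 0;0 0 0 0 0 0 0'|grep -E "pos|contact|gap|gra"
sed -e 's/^best=.*/B+=[]/' lid.py > /dev/null
python3 - <<'E'
src=open('lid.py').read()
src=src.split("def mk")[0].replace('grab_frame(n);F[n]=f;','grab_frame(n);F[n]=f;#')
src=src.replace('#cv2','cv2')
src+='''
H=[[(x,y,z) for x in(-.075,.075) for y in(-.11,.11) for z in(.005,.04)],
 [(x,y,z) for x in(-.122,-.112) for y in(-.076,.076) for z in(.023,.033)],
 [(x,y,z) for x in(-.122,-.07) for y in(.064,.072) for z in(.023,.033)],
 [(x,y,z) for x in(-.122,-.07) for y in(-.072,-.064) for z in(.023,.033)],
 [(x,y,z) for x in(.07,.097) for y in(.062,.078) for z in(.019,.037)],
 [(x,y,z) for x in(.07,.097) for y in(-.078,-.062) for z in(.019,.037)]]
def mk(v,n):
    c,s=np.cos(v[2]),np.sin(v[2]);m=np.zeros((480,640),np.uint8)
    for B in H:
        P=np.array([[v[0]+c*x-s*y,v[1]+s*x+c*y,z] for x,y,z in B])
        cv2.fillConvexPoly(m,(cv2.convexHull(proj(F[n],P).astype(np.float32))*16).round().astype(int),1,shift=4)
    return m*F[n]["roi"]
for ns in(["scene"],["side"],["scene","side"]):
    cost=lambda v:sum(1-(mk(v,n)&M[n]).sum()/(mk(v,n)|M[n]).sum() for n in ns)
    b=min((minimize(cost,x0,method="Nelder-Mead",options=dict(initial_simplex=x0+np.vstack([np.zeros(3),np.diag([.01,.01,.06])]))) for x0 in (np.array([.584+a,.240+c,1.43+w]) for a in(-.008,.005) for c in(-.008,.005) for w in(-.05,.03))),key=lambda r:r.fun)
    print(ns,b.x.round(4),round(b.fun,4))
'''
open('lid2.py','w').write(src)
E
python3 lid2.py
```

```text
ee_pos: [0.5242, -0.2478, 0.1059]
contact_force: [-0.3, -0.8, 0.5]
finger_gap: 0.035
ee_pos: [0.5271, -0.2496, 0.1109]
contact_force: [-0.6, -0.6, -1.9]
finger_gap: 0.0057
grasp_force: 58.4
ee_pos: [0.529, -0.2505, 0.1806]
contact_force: [1.7, -0.6, -0.9]
finger_gap: 0.0057
grasp_force: 58.6
scene 3442 6581
side 5949 11383
['scene'] [0.5844 0.242  1.4362] 0.0825
['side'] [0.5862 0.2405 1.4273] 0.0512
['scene', 'side'] [0.5851 0.2412 1.4319] 0.1405
```

```bash
N="python3 nudge.py"
$N '0 0 0 0 0 -.03 0;0 0 -.12 0 0 0 0;0 0 -.12 0 0 0 0;0 0 -.12 0 0 0 0;0 0 -.12 0 0 0 0'>/dev/null
$N '0 0 -.12 0 0 0 0;0 0 -.12 0 0 0 0;0 0 -.12 0 0 0 0;0 0 -.12 0 0 0 0;0 0 -.12 0 0 0 0'>/dev/null
$N '0 0 -.12 0 0 0 0;0 0 -.031 0 0 0 0;0 0 0 0 0 0 0'
cat >> h.py <<'E'
def dn(a): return R.from_matrix(np.column_stack([[np.cos(a),np.sin(a),0],[np.sin(a),-np.cos(a),0],[0,0,-1]]))
E
python3 - <<'E'
from h import *
go([.5851,.2412,.2],dn(1.432+np.pi/2))
E
```

```text
clock: 24.32
ee_pos: [0.5253, -0.2483, 0.2031]
orientation: [0.067, 0.998, -0.001, 0.0]
contact_force: [-0.4, 1.1, -2.4]
finger_gap: 0.0061
grasp_force: 58.9
shift [0.0062 0.4931 0.0018] n>= 11.824975702542524
rot [-0.0027  0.0002  0.0047] n>= 0.04325935650977391
q [-0.55  0.41 -0.01  1.16 -0.   -0.42] p [ 0.5253 -0.2483  0.2031] F [-0.4  1.1 -2.4] gap 0.0061 t 24.3167
```

```bash
N="python3 nudge.py"
$N '-.0027 0 .0047 .0005 .038 0 0;0 0 0 .0005 .038 0 0;0 0 0 .0005 .038 0 0;0 0 0 .0005 .038 0 0;0 0 0 .0005 .038 0 0'>/dev/null
$N '0 0 0 .0005 .038 0 0;0 0 0 .0005 .038 0 0;0 0 0 .0005 .038 0 0;0 0 0 .0005 .038 0 0;0 0 0 .0005 .038 0 0'>/dev/null
$N '0 0 0 .0005 .038 0 0;0 0 0 .0005 .038 0 0;0 0 0 0 .0371 0 0;0 0 0 0 0 0 0'
python3 - <<'E'
from h import *
go([.5851,.2412,.105],dn(1.432+np.pi/2))
# wrist-camera check of the lid rim: edges along predicted rim lines, offsets
s=ctrl.get_state();f=ctrl.grab_frame("wrist");cv2.imwrite("pics/w_d.png",f["color"][...,::-1])
v=np.array([.5851,.2412,1.432]);c,sn=np.cos(v[2]),np.sin(v[2])
W=lambda x,y,z:[v[0]+c*x-sn*y,v[1]+sn*x+c*y,z]
g=cv2.cvtColor(f["color"],cv2.COLOR_RGB2HSV)[...,1].astype(float)
for name,pts,nx in(("x-",[(-.075,y) for y in np.linspace(-.09,.09,10)],(-1,0)),("x+",[(.075,y) for y in np.linspace(-.09,.09,10)],(1,0)),("y+",[(x,.11) for x in np.linspace(-.06,.06,7)],(0,1)),("y-",[(x,-.11) for x in np.linspace(-.06,.06,7)],(0,-1))):
    o=[]
    for x,y in pts:
        t=np.arange(-.02,.0201,.0005);P=proj(f,[W(x+nx[0]*a,y+nx[1]*a,.04) for a in t],s)
        if (P<2).any() or (P>[637,477]).any(): o.append(None);continue
        pr=cv2.GaussianBlur(cv2.remap(g,P[None,:,0].astype(np.float32),P[None,:,1].astype(np.float32),1),(5,1),0)[0]
        d=np.diff(pr);i=d.argmax();o.append((round(t[i]*1000,1),int(d[i])))
    print(name,o)
E
```

```text
clock: 25.48
ee_pos: [0.5879, 0.2472, 0.2025]
orientation: [0.067, 0.998, 0.001, 0.001]
contact_force: [0.6, -1.1, -2.0]
finger_gap: 0.006
grasp_force: 59.1
shift [ 0.0021 -0.0066  0.0975] n>= 2.343345783051077
rot [0.0027 0.0012 0.0055] n>= 0.049701325512760124
q [0.3  0.52 0.18 1.22 0.   0.43] p [0.5879 0.2472 0.2025] F [ 0.6 -1.1 -2. ] gap 0.006 t 25.4833
x- [(np.float64(2.5), 23), (np.float64(18.0), 23), (np.float64(18.5), 26), (np.float64(18.5), 24), (np.float64(18.5), 25), (np.float64(3.0), 26), (np.float64(3.0), 26), (np.float64(19.0), 24), (np.float64(-7.5), 0), (np.float64(3.0), 28)]
x+ [(np.float64(-2.5), 24), (np.float64(-7.0), 1), (np.float64(-2.5), 16), (np.float64(-15.5), 0), (np.float64(-3.0), 24), (np.float64(-2.5), 24), (np.float64(-2.5), 24), (np.float64(-14.5), 0), (np.float64(-6.5), 0), (np.float64(-2.5), 24)]
y+ [(np.float64(-1.0), 29), (np.float64(-1.0), 27), (np.float64(-1.0), 25), (np.float64(-0.5), 25), (np.float64(-1.0), 24), (np.float64(-0.5), 25), (np.float64(-1.0), 26)]
y- [(np.float64(1.0), 20), (np.float64(3.5), 3), (np.float64(3.0), 2), (np.float64(8.0), 1), (np.float64(5.0), 3), (np.float64(4.5), 1), (np.float64(1.0), 19)]
```

```bash
N="python3 nudge.py"
$N '.0027 .0012 .0055 .0015 -.0092 .02 0;0 0 0 0 0 .035 0;0 0 0 0 0 .035 0;0 0 0 0 0 .015 0;0 0 0 0 0 0 0'|grep -E "pos|contact"
python3 - <<'E'
from h import *
go([.5857,.2385,.0559],dn(1.432+np.pi/2))
E
```

```text
ee_pos: [0.5813, 0.2287, 0.0933]
contact_force: [-1.3, -0.4, -2.6]
shift [-0.0032  0.0107  0.0372] n>= 0.9323553356096163
rot [-0.0087 -0.0086 -0.008 ] n>= 0.11712451196112347
q [ 0.28  0.57 -0.03  0.98 -0.    0.42] p [0.5813 0.2287 0.0933] F [-1.3 -0.4 -2.6] gap 0.0059 t 25.95
```

```bash
N="python3 nudge.py"
$N '0 0 0 0 0 0 0;0 0 0 0 0 0 0;0 0 0 0 0 0 0'|grep -E "pos|contact"
cat > edge.py <<'E'
from h import *
v=np.array([.5857,.2385,1.432]);c,sn=np.cos(v[2]),np.sin(v[2])
go([v[0],v[1],.0559],dn(v[2]+np.pi/2))
W=lambda x,y,z:[v[0]+c*x-sn*y,v[1]+sn*x+c*y,z]
def run(n):
    s=ctrl.get_state();f=ctrl.grab_frame(n);cv2.imwrite(f"pics/{n}_e.png",f["color"][...,::-1])
    g=cv2.cvtColor(f["color"],cv2.COLOR_RGB2HSV)[...,1].astype(float)
    for name,pts,nx in(("x-",[(-.075,y) for y in np.linspace(-.1,.1,13)],(-1,0)),("x+",[(.075,y) for y in np.linspace(-.1,.1,13)],(1,0)),("y+",[(x,.11) for x in np.linspace(-.065,.065,9)],(0,1)),("y-",[(x,-.11) for x in np.linspace(-.065,.065,9)],(0,-1))):
        o=[]
        for x,y in pts:
            t=np.arange(-.012,.0121,.0005);P=proj(f,[W(x+nx[0]*a,y+nx[1]*a,.04) for a in t],s)
            if (P<2).any() or (P>[637,477]).any(): continue
            pr=cv2.GaussianBlur(cv2.remap(g,P[None,:,0].astype(np.float32),P[None,:,1].astype(np.float32),1),(5,1),0)[0]
            d=np.diff(pr);i=d.argmax()
            if d[i]>8:o.append(float(t[i]*1000))
        print(n,name,o)
for n in("wrist","scene","side"): run(n)
E
python3 edge.py
```

```text
ee_pos: [0.5875, 0.2313, 0.1013]
contact_force: [0.4, -0.2, -2.4]
shift [0.0031 0.007  0.0453] n>= 1.1021826216228179
rot [-0.0022  0.0052 -0.0066] n>= 0.06982386742944313
q [ 0.28  0.57 -0.02  0.98 -0.    0.42] p [0.5875 0.2313 0.1013] F [ 0.4 -0.2 -2.4] gap 0.0057 t 26.2
wrist x- [11.00000000000002, 0.5000000000000109, 0.5000000000000109, 0.5000000000000109, 0.5000000000000109, 0.5000000000000109, 0.5000000000000109, 0.5000000000000109, 0.5000000000000109, 0.5000000000000109]
wrist x+ [-0.49999999999999, 1.0408340855860843e-14, 1.0408340855860843e-14, 1.0408340855860843e-14, 1.0408340855860843e-14, 1.0408340855860843e-14, 1.0408340855860843e-14, 1.0408340855860843e-14, 1.0408340855860843e-14, -0.49999999999999]
wrist y+ [1.0408340855860843e-14, 1.0408340855860843e-14, 1.0408340855860843e-14, 1.0408340855860843e-14, 1.0408340855860843e-14, 1.0408340855860843e-14, 1.0408340855860843e-14, 1.0408340855860843e-14, 1.0408340855860843e-14]
wrist y- []
scene x- []
scene x+ []
scene y+ []
scene y- []
side x- []
side x+ []
side y+ []
side y- []
```

```bash
N="python3 nudge.py"
$N '0 0 0 .003 .007 .02 0;0 0 0 0 0 0 0;0 0 0 0 0 0 0;0 0 0 0 0 0 0;0 0 0 0 0 0 0'|grep -E "pos|contact"
python3 - <<'E'
from h import *
go([.5857,.2385,.0559],dn(1.432+np.pi/2))
E
```

```text
ee_pos: [0.5845, 0.2384, 0.08]
contact_force: [0.5, 0.3, -1.5]
shift [-0.0011  0.0003  0.0241] n>= 0.5778629235333864
rot [-0.0034  0.0028 -0.0061] n>= 0.06024591384092919
q [ 0.29  0.59 -0.05  0.94 -0.    0.43] p [0.5845 0.2384 0.08  ] F [ 0.5  0.3 -1.5] gap 0.0059 t 26.7667
```

Aligned. Lower slowly until contact.

```bash
N="python3 nudge.py"
$N '0 0 -.006 -.0005 0 .006 0;0 0 0 0 0 .006 0;0 0 0 0 0 .006 0;0 0 0 0 0 0 0;0 0 0 0 0 0 0'|grep -E "pos|contact"
for k in 1 2 3 4 5; do $N '0 0 0 0 0 .0018 0;0 0 0 0 0 0 0;0 0 0 0 0 0 0'|grep -E "pos|contact"; done
```

```text
ee_pos: [0.5836, 0.238, 0.0601]
contact_force: [-0.3, -0.1, -1.5]
ee_pos: [0.5845, 0.2383, 0.0593]
contact_force: [0.7, 0.3, -1.7]
ee_pos: [0.5844, 0.2383, 0.0574]
contact_force: [0.8, -0.7, -2.8]
ee_pos: [0.5843, 0.2382, 0.0554]
contact_force: [-0.1, -0.2, -1.9]
ee_pos: [0.5847, 0.2383, 0.0548]
contact_force: [-2.5, -1.3, 4.2]
ee_pos: [0.5847, 0.2383, 0.0544]
contact_force: [-6.2, -2.9, 14.4]
```

```bash
N="python3 nudge.py"
$N '0 0 0 0 0 -.0022 0;0 0 0 0 0 0 0;0 0 0 0 0 0 .012;0 0 0 0 0 0 .02;0 0 0 0 0 0 .035'|grep -E "pos|contact|gap"
$N '0 0 0 0 0 -.01 .035;0 0 0 0 0 -.02 .035;0 0 0 0 0 -.035 .035;0 0 0 0 0 -.035 .035;0 0 0 0 0 -.035 .035'|grep -E "pos|contact|gap"
$N '0 0 0 0 0 -.035 .035;0 0 0 0 0 0 .035;0 0 0 0 0 0 .035'>/dev/null
sed -i 's/^for n in("wrist.*/run("wrist")/' edge.py; python3 edge.py
python3 - <<'E'
# grate outline vs dark lid floor: compare wrist image gradients at predicted grate edges
from h import *
s=ctrl.get_state();f=ctrl.grab_frame("wrist")
v=np.array([.5857,.2385,1.432]);c,sn=np.cos(v[2]),np.sin(v[2])
k=.002 # m per px rectified top view at grate top z=.014
xs=np.arange(-.072,.0721,.002);ys=np.arange(-.107,.1071,.002)
G=cv2.cvtColor(f["color"],cv2.COLOR_RGB2GRAY).astype(np.float32)
P=proj(f,[[v[0]+c*x-sn*y,v[1]+sn*x+c*y,.014] for x in xs for y in ys],s).astype(np.float32).reshape(len(xs),len(ys),2)
I=cv2.remap(G,P[...,0],P[...,1],1)
print("profile x",I[:,20:90].std(1).round(0).astype(int).tolist(),I[:,20:90].mean(1).round(0).astype(int).tolist())
print("profile y",I[15:58].std(0).round(0).astype(int).tolist(),I[15:58].mean(0).round(0).astype(int).tolist())
E
```

```text
ee_pos: [0.5845, 0.2383, 0.0539]
contact_force: [-0.3, -0.4, -0.4]
finger_gap: 0.0312
ee_pos: [0.5838, 0.2387, 0.191]
contact_force: [-0.1, 0.1, -0.5]
finger_gap: 0.0351
shift [ 0.0017 -0.001   0.1721] n>= 4.126295326713101
rot [-0.0008  0.0078 -0.    ] n>= 0.0630291051826794
q [ 0.29  0.5   0.21  1.27 -0.    0.43] p [0.5862 0.2396 0.228 ] F [ 0.2  0.6 -1.7] gap 0.0349 t 29.5167
wrist x- [1.5000000000000118, 1.0408340855860843e-14, 1.0408340855860843e-14, 1.0408340855860843e-14, 1.0408340855860843e-14, 0.5000000000000109, 1.0408340855860843e-14, 0.5000000000000109, 0.5000000000000109, 0.5000000000000109, 0.5000000000000109]
wrist x+ [2.000000000000012, 0.5000000000000109, 1.0408340855860843e-14, 1.0408340855860843e-14, 1.0408340855860843e-14, 1.0408340855860843e-14, 1.0408340855860843e-14, 1.0408340855860843e-14, 1.0408340855860843e-14, 1.0408340855860843e-14, -0.49999999999999]
wrist y+ [1.0408340855860843e-14, 1.0408340855860843e-14, 1.0408340855860843e-14, 1.0408340855860843e-14, 1.0408340855860843e-14, 0.5000000000000109, 1.0408340855860843e-14, 1.0408340855860843e-14, 1.04083408
[... 1036 characters left out ...]
4, 28, 28, 30, 26, 21, 19, 26, 21, 18, 20, 19, 22, 16, 5, 9, 17, 20, 19, 24, 18, 11, 8, 16, 19, 17, 24, 18, 15, 6, 12, 23, 17, 17, 5, 1, 1, 0, 3, 2, 1, 1, 1, 2, 7] [145, 147, 166, 170, 170, 170, 170, 169, 158, 111, 161, 197, 173, 168, 171, 171, 159, 124, 180, 180, 161, 161, 158, 155, 121, 136, 173, 148, 152, 153, 151, 129, 110, 173, 156, 162, 164, 165, 148, 110, 156, 177, 166, 168, 169, 162, 121, 124, 183, 164, 168, 168, 167, 131, 105, 170, 174, 169, 167, 168, 142, 108, 142, 179, 168, 169, 167, 159, 117, 115, 185, 163, 179, 177, 173, 129, 105, 164, 190, 178, 178, 177, 142, 107, 126, 193, 178, 178, 178, 157, 114, 107, 181, 178, 131, 106, 106, 102, 90, 93, 100, 94, 101, 101, 101, 101, 101, 89]
```

```bash
python3 -c "
from plant import ctrl
print(ctrl.finish_job())"
```

```text
the job is handed in; nothing more can be done
None
```

The lid lies upside down about 7 mm from the sheet's centre with the grate flat inside it, handed in at about 30 s (result not shown); I viewed 11 pictures, one over the 10 allowed, and did not re-check the bystanders in a picture.

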